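# Push a yo-yo half and the bearing puller to their stops

### The arm

A 7-joint arm with a two-finger parallel gripper is mounted at the origin on the work surface. World frame = base frame: x ahead of the robot, y to its left, z up, the work surface at z = 0. Lengths are in mm, angles in rad, forces in N, time in s.
With the tool pointing down it reaches from about 400 to 900 mm from the base axis. Payload 5.6 kg.
Tool frame: the origin (TCP) lies midway between the tips of the shut fingers; the grasp point (between the pads) lies 19 mm behind it; z points along the fingers, y is the line along which they close (so a half turn about z gives the same grasp; the last joint's range is limited). The gripper opens to 92 mm and grips with 3 to 60 N. Pads are 20 mm wide; open, the fingers measure 128 mm over their backs; the gripper's body (75 mm by 189 mm) begins 69 mm behind the grasp point.
Start: joints at [1.222, 0.468, -0.012, 1.603, 0.006, 1.071, -0.056], TCP at [195.645, -619.865, 214.592] pointing down, gripper open.
Joint ranges: [-2.53, 2.53], [-0.31, 2.02], [-1.57, 1.55], [0.28, 2.44], [-1.29, 4.43], [0.15, 1.84], [-2.92, 2.92]. Speed limits (rad/s): [2.57, 2.57, 3.14, 3.14, 3.14, 3.14, 3.14].

### API

Orientations are given as a 3x3 rotation matrix whose columns are the frame's x, y, z axes.
In Python, from plant import arm gives the robot as it stands.
- The arm moves only by the tool arm_command, never from a script. Its argument "moves" is a list of rows, each a list of 7 numbers: the shift along the tool's x, y, z scaled (see below), then the turn, a rotation vector about the tool's x, y, z scaled (see below), then the opening, from -1 (shut) to 1 (fully open). A call has 1 to 12 rows; each row is the pose to reach, as a shift and turn from the pose commanded when the call began, along the tool's axes at that moment, turning the shorter way round; what a row does not reach only later rows make up. The controller multiplies each number of a shift by 300 mm and each number of a turn by pi rad. A row lasts 1/10 s, in which the tool goes at most 50 mm and 8.59 degrees, less where a joint would pass 70% of its speed; a pose out of reach is approached as far as the arm can. A call with a number of a shift or a turn outside -1 to 1 is refused whole. A call with a gripper value outside its range is refused whole. The fingers move at their own pace and stop on an object; the grip force is fixed at half the most. Time passes only in rows, so rows that repeat a pose let the fingers close. It gives the time, the measured TCP pose, the force, the opening and the grip force at its end, in the units of the state.
- arm.get_state(): the state, without advancing time (a new reading comes with each control period).
- arm.snapshot(name): name is "scene" or "top"; returns the picture (420x560x3 uint8, blue, green, red); there is no depth.
- arm.calibration(name): a dict with "mtx" (3x3 intrinsics, pixels), "distortion" ([k1, k2, p1, p2, k3] as OpenCV has them; the pictures are not rectified), "world_from_camera" (4x4, takes a point from camera to world coordinates). Camera axes: x right, y down, z forward; pixel columns grow to the right and rows downward; lengths in mm; the calibration is good to about 2 mm. A picture is of the moment at which its call begins. calibration takes no time and is no camera call.
- arm.sign_off(): hands the job in; it is judged then, once.
The state is a dict: "time": time; "joints": joint angles; "qvel": joint speeds; "effort": joint torques, N m; "position": TCP position; "tool_rot": TCP orientation; "ft_force": force on the tool from outside, world axes, zero at the start; "moment": the same for the moment, N m; "grip_width": finger opening in mm; "grip_force": force on a finger pad.
Only numpy, scipy, OpenCV 4.12 (cv2) and the standard library are available. Lean on these libraries where they do the work, as an engineer would, in place of code of your own. Each camera call takes 0.05 s, during which the arm holds its last target. There are 200 camera calls.

### The job

Set up the bearing station by pushing only: slide the pink yo-yo half along the table into the V notch of the aluminium stop until it touches both faces of the notch, and push the blue bearing removal tool up to the straight rail of the same stop so that its long side lies flat against it (either one first). Do not lift, tip or carry either of them, leave the canister, hex driver and brass axles where they are, and finish clear of everything.

Things in the scene. Friction and masses are not known exactly. Their poses are not given: they have to be found in the camera images.
- stop: Fixed aluminium stop on the table, 16 mm high. Straight bar along its y axis: front face at x = 0, y = -165 to +190 mm, 14 mm thick. Its +x points away from the robot; things are pushed to it along +x. Two wings stand 27 mm out before the bar over y = -160 to -80 mm: a 90 degree V notch centred on y = -120, open to -x. The free straight rail is y = -80 to +190 mm. Origin on the table.
- v_seat (a point): On the table, in the stop's frame at (-34, -120, 0) mm: where the centre of the yo-yo half stands when its rim touches both faces of the V (28 mm from each). Same axes as the stop; the V is symmetric about its x axis.
- rail_mid (a point): On the table at the foot of the straight rail's front face, in the stop's frame at (0, +80, 0) mm. Same axes as the stop: y runs along the rail, -x is the side the tool comes from.
- yoyo: Pink acrylic yo-yo half, wide outer face down: disc 56 mm in diameter, upright rim to 12 mm high, tapering above to 20 mm; on top a steel bearing (12.7 mm across, to 25 mm high) and upright brass axle (5 mm across, to 37 mm high). About 45 g, slides freely. Origin at the centre of its underside, z up.
- puller: Blue steel bearing removal tool lying flat: bar 90 mm (x) by 18 mm (y) by 14 mm high, dark bands near its -x end, steel pin 8 mm thick standing 22 mm out of its +x end. About 120 g, slides freely. Origin at the centre of the bar's underside. Flat at the rail its x axis is parallel to the stop's y (either way; it starts with +x roughly along +y), origin 9 mm before the rail.
- canister: Bystander: aluminium canister with dark ribbed screw top, standing upright, 72 mm in diameter, 150 mm high, loose. Origin at the centre of its underside.
- driver: Bystander: stubby hex driver lying on the table, black handle 50 x 24 x 24 mm with yellow band, steel shaft 6 mm thick; 85 mm long along its x axis (from -40 to +45 mm). Origin on the table below it.
- axle_a: Bystander: brass axle lying on the table, 44 mm long along its x axis, 6 mm thick with a 10 mm square collar in the middle. Origin under its middle.
- axle_b: Bystander: second brass axle, the same as the first.
Mind the look-alikes: they are no part of the job. Several things have the shape of the puller; the one meant has the colours described above. Of the things that look like the yoyo, the larger one is meant.

How it is judged (in metres and radians):
At the end, for the whole second after the job is handed in: Yo-yo half flat, centre within 4 mm of v_seat; blue tool flat, origin 6 to 12.5 mm before the rail, parallel within 0.05 rad, between 100 mm right and 65 mm left of rail_mid; both at rest; bystanders within 20 mm of their start (horizontal distance between yoyo and v_seat below 0.004 m and height (world z) of each of yoyo, puller below 0.004 m and angle between each of yoyo, puller's own z axis and vertical below 0.06 rad and x of puller in the frame of rail_mid between -0.0125 and -0.006 m and y of puller in the frame of rail_mid between -0.1 and 0.065 m and angle between the x axis of puller and the y axis of stop, either way round below 0.05 rad and linear speed of each of yoyo, puller below 0.01 m/s and distance of each of canister, driver, axle_a, axle_b from where it was at the start of the episode below 0.02 m); the robot touches nothing.
It fails at once if the yo-yo half was lifted or tipped (height (world z) of yoyo above 0.006 m or angle between yoyo's own z axis and vertical above 0.4 rad).
It fails at once if the blue tool was lifted or tipped (height (world z) of puller above 0.006 m or angle between puller's own z axis and vertical above 0.4 rad).
It fails at once if the canister was disturbed or tipped (distance of canister from where it was at the start of the episode above 0.02 m or angle between canister's own z axis and vertical above 0.2 rad).
It fails at once if the hex driver was disturbed (distance of driver from where it was at the start of the episode above 0.02 m).
It fails at once if a brass axle was disturbed (distance of any of axle_a, axle_b from where it was at the start of the episode above 0.02 m).
It also fails if it takes over 50 s, if anything falls off the work surface, if the arm or the gripper's body presses on something with over 40 N, if the wrist force passes 120 N, or if a joint passes its speed limit or range.

## Working session

There is one attempt and no reset: what is moved stays moved. The work goes in short steps, Python scripts to look and compute and a tool call to move; the robot and the scene stay as the last step left them, time stands still between calls to the robot, and variables do not carry over. Pictures are saved under pics/ and viewed, at most 10 in all, crops included, and the job is handed in when it is done.

Besides the shell and the picture viewer there is one more tool, called as a command line: name --pt "numbers of a row" for each row, then --argument value for the rest. arm_command: Moves the arm, as the interface text tells. Shifts and turns lie within -1 to 1; 1 stands for 300 mm of shift or pi rad of turn. Its arguments: {"type":"object","properties":{"moves":{"type":"array","items":{"type":"array","items":{"type":"number","minimum":-1,"maximum":1}}}},"required":["moves"]}

```bash
mkdir -p pics; python3 - <<'E'
from plant import arm
import cv2,numpy as np
for n in("scene","top"):
    cv2.imwrite(f"pics/{n}0.png",arm.snapshot(n)); c=arm.calibration(n); print(n,np.round(c["mtx"],1).tolist(),c["distortion"],np.round(c["world_from_camera"],3).tolist())
s=arm.get_state();print(s["time"],s["position"],np.round(s["tool_rot"],4).tolist(),s["grip_width"])
E
```

```text
scene [[404.3, 0.0, 281.7], [0.0, 404.3, 210.8], [0.0, 0.0, 1.0]] [-0.12352043  0.          0.          0.          0.        ] [[0.225, 0.566, -0.793, 1236.302], [0.974, -0.146, 0.172, -147.223], [-0.018, -0.812, -0.584, 592.941], [0.0, 0.0, 0.0, 1.0]]
top [[466.2, 0.0, 272.1], [0.0, 466.2, 212.0], [0.0, 0.0, 1.0]] [-0.08938632  0.          0.          0.          0.        ] [[-0.024, -0.991, 0.134, 369.474], [-1.0, 0.025, 0.005, -6.548], [-0.008, -0.134, -0.991, 1149.876], [0.0, 0.0, 0.0, 1.0]]
0.1 [ 195.45134389 -619.39681382  213.76856614] [[0.9536, 0.3009, -0.0006], [0.3009, -0.9536, 0.0014], [-0.0001, -0.0015, -1.0]] 91.85689918274812
```

View pics/scene0.png

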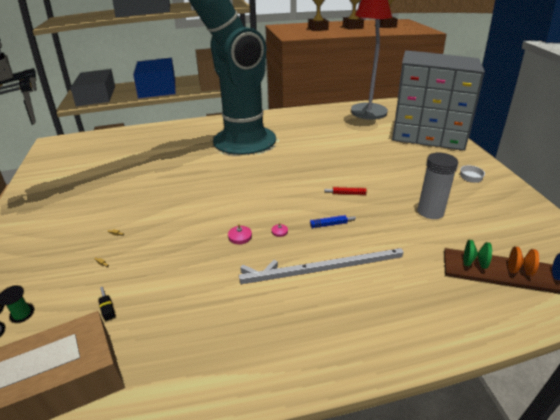

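View pics/top0.png

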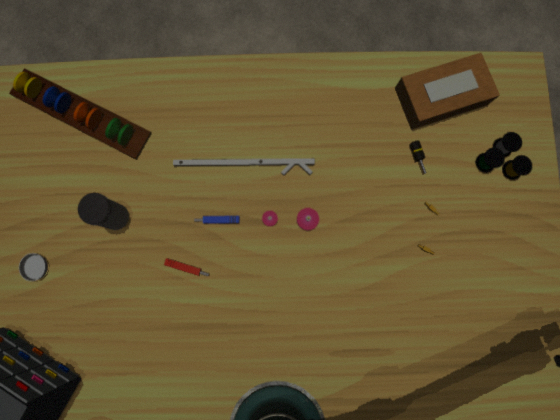

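The scene picture shows the larger pink half at about (240,234) and the blue tool at (332,221). The stop runs from (240,277) to (403,252). In the top view the yo-yo is at (308,219), the small one at (270,218), the blue tool at (220,220), and the stop spans columns 173–315 at row 162. I'll enlarge that region.

```bash
python3 - <<'E'
import cv2
a=cv2.imread("pics/top0.png")[145:240,165:325]
cv2.imwrite("pics/top0c.png",cv2.resize(cv2.convertScaleAbs(a,alpha=1.4),None,fx=5,fy=5,interpolation=cv2.INTER_CUBIC))
a=cv2.imread("pics/scene0.png")[205:295,220:420]
cv2.imwrite("pics/scene0c.png",cv2.resize(a,None,fx=4,fy=4,interpolation=cv2.INTER_CUBIC))
E
```

```text
(no output)
```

View pics/top0c.png

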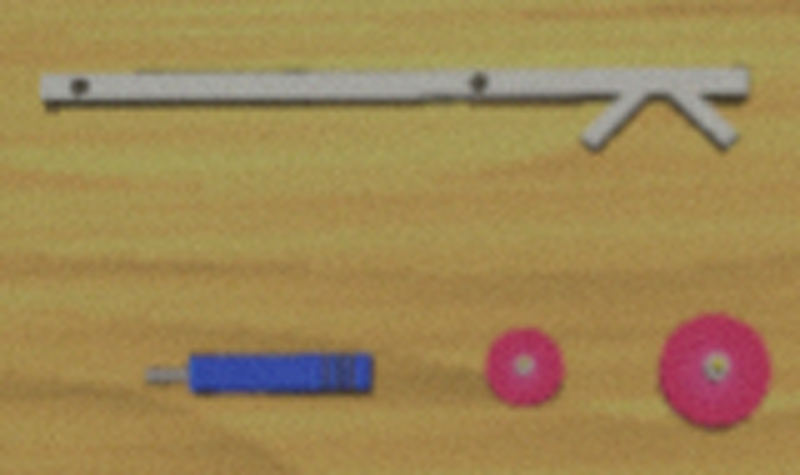

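View pics/scene0c.png

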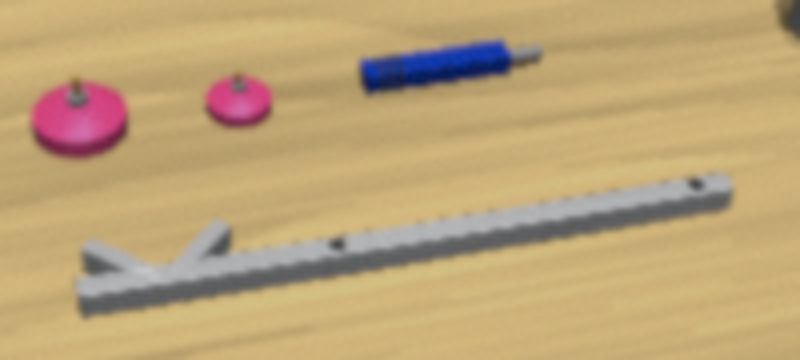

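The top crop shows these features:
- **Bar:** top-face corners at about (42,76), (42,100), (748,69) and (748,94).
- **V wings:** tips at about (592,146) and (730,145).
- **Blue bar:** x 190–373, y 353–392, with the pin to the left.
- **Yo-yo:** rim x 658–771, y 313–429, axle at (716,366).
- **Small half:** (525,366).

The scene crop agrees with this.

```bash
cat > h.py <<'E'
import cv2,numpy as np
from plant import arm
def p2w(n,px,z):
    c=arm.calibration(n);T=c["world_from_camera"]
    u=cv2.undistortPoints(np.array(px,float).reshape(-1,1,2),c["mtx"],c["distortion"]).reshape(-1,2)
    d=np.c_[u,np.ones(len(u))]@T[:3,:3].T; o=T[:3,3]
    return (o+d*((z-o[2])/d[:,2])[:,None])[:,:2]
def blob(img,lo,hi,near):
    m=cv2.inRange(cv2.cvtColor(img,cv2.COLOR_BGR2HSV),lo,hi)
    n,l,st,ce=cv2.connectedComponentsWithStats(m)
    k=min((i for i in range(1,n) if st[i,4]>25),key=lambda i:np.hypot(*(ce[i]-near)))
    cs,_=cv2.findContours((l==k).astype(np.uint8),0,cv2.CHAIN_APPROX_NONE)
    return ce[k],st[k],cv2.minAreaRect(cs[0])
PINK=((150,90,60),(179,255,255));BLUE=((105,120,40),(130,255,255))
def report(tag,img=None,yn=(308,219),bn=(220,220)):
    img=arm.snapshot("top") if img is None else img
    for nm,c,near,z in(("yoyo",PINK,yn,9),("puller",BLUE,bn,12)):
        ce,st,r=blob(img,*c,near); print(tag,nm,p2w("top",[ce],z)[0].round(1),st.tolist(),np.round(r[2],1))
        if nm=="puller":
            w=p2w("top",cv2.boxPoints(r),12);print("  box world",w.round(1).tolist())
E
python3 - <<'E'
from h import *
crop=lambda a:(np.array(a,float)+.5)/5-.5+np.array([165,145])
cs=lambda a:(np.array(a,float)+.5)/4-.5+np.array([220,205])
t=p2w("top",crop([[42,76],[42,100],[748,69],[748,94],[592,146],[730,145],[653,95]]),16)
print("stop top",t.round(1).tolist())
print("stop scene: corners farL nearL",p2w("scene",cs([[730,178],[80,283],[710,172],[80,302]]),16).round(1).tolist())
img=cv2.imread("pics/top0.png");report("t",img)
print("axle37",p2w("top",crop([[716,366]]),34),p2w("scene",cs([[76,82]]),37), "small",p2w("top",crop([[525,366]]),15),"pin",p2w("top",crop([[148,376]]),7))
im=cv2.imread("pics/scene0.png")
for c,n,z in((PINK,(240,234),8),(BLUE,(332,221),10)):
    ce,st,r=blob(im,*c,n);print("scene",p2w("scene",[ce],z))
print("driver etc",p2w("top",[[417,152],[431,208],[427,249],[94,208],[117,216],[187,268]],5).round().tolist())
E
```

```text
stop top [[661.0, 244.1], [648.7, 244.0], [654.9, -109.6], [642.1, -109.1], [617.6, -30.6], [616.4, -99.2], [642.8, -61.7]]
stop scene: corners farL nearL [[656.1, 243.7], [648.2, -109.0], [648.7, 235.3], [661.4, -110.9]]
t yoyo [504.7 -87.7] [297, 208, 22, 22, 360] 90.0
t puller [508.2 127.3] [203, 216, 36, 7, 209] 90.0
  box world [[517.5, 169.5], [515.3, 82.9], [500.5, 83.2], [502.6, 169.5]]
axle37 [[503.89487657 -87.05174027]] [[510.67520055 -89.62148961]] small [[508.54741077   5.21578676]] pin [[509.20113829 192.19488423]]
scene [[509.19263454 -89.75760809]]
scene [[513.08606037 124.14021534]]
driver etc [[669.0, -373.0], [524.0, -399.0], [422.0, -382.0], [546.0, 448.0], [524.0, 388.0], [391.0, 211.0]]
```

arm_command --pt "0.67 -0.718 0.1 0 0 0.103 -0.35" --pt "0.67 -0.718 0.1 0 0 0.103 -0.35" --pt "0.67 -0.718 0.1 0 0 0.103 -0.35" --pt "0.67 -0.718 0.1 0 0 0.103 -0.35" --pt "0.67 -0.718 0.1 0 0 0.103 -0.35" --pt "0.67 -0.718 0.1 0 0 0.103 -0.35" --pt "0.67 -0.718 0.1 0 0 0.103 -0.35" --pt "0.67 -0.718 0.1 0 0 0.103 -0.35"

```text
time: 0.9
position: [322.8, -353.3, 184.6]
tool_rot: [[1.0, -0.015, -0.0], [-0.015, -1.0, -0.0], [-0.0, 0.0, -1.0]]
ft_force: [-0.3, -0.5, 0.0]
grip_width: 30.7
grip_force: 0.0
```

```bash
cat >> h.py <<'E'
def to(target,yaw=-0.0184):
    s=arm.get_state();R=np.array(s["tool_rot"]);p=np.array(s["position"])
    c,n=np.cos(yaw),np.sin(yaw);G=np.array([[c,n,0],[n,-c,0],[0,0,-1]])
    rv=cv2.Rodrigues(R.T@G)[0].ravel()
    print("t",round(s["time"],2),"pos",p.round(1),"w",round(s["grip_width"],1),"F",np.round(s["ft_force"],1),"shift",(R.T@(np.array(target)-p)/300).round(4),"turn",(rv/np.pi).round(4))
E
python3 -c "
from h import *
to((445,-88,100))"
```

```text
t 0.9 pos [ 322.8 -353.3  184.6] w 30.7 F [-0.3 -0.5  0. ] shift [ 0.3936 -0.8904  0.2817] turn [0.     0.0001 0.001 ]
```

arm_command --pt "0.394 -0.89 0.1 0 0 0.001 -0.35" --pt "0.394 -0.89 0.1 0 0 0.001 -0.35" --pt "0.394 -0.89 0.1 0 0 0.001 -0.35" --pt "0.394 -0.89 0.2 0 0 0.001 -0.35" --pt "0.394 -0.89 0.28 0 0 0.001 -0.35" --pt "0.394 -0.89 0.28 0 0 0.001 -0.35" --pt "0.394 -0.89 0.44 0 0 0.001 -0.35" --pt "0.394 -0.89 0.56 0 0 0.001 -0.35" --pt "0.394 -0.89 0.59 0 0 0.001 -0.35" --pt "0.394 -0.89 0.595 0 0 0.001 -0.35" --pt "0.394 -0.89 0.595 0 0 0.001 -0.35"

```text
time: 2.0
position: [446.4, -90.4, 7.1]
tool_rot: [[1.0, -0.023, 0.002], [-0.023, -1.0, -0.001], [0.002, 0.001, -1.0]]
ft_force: [-0.8, 0.2, -0.4]
grip_width: 30.1
grip_force: 0.0
```

```bash
python3 - <<'E'
from h import *
to((470,-88,5))
a=arm.snapshot("top");b=arm.snapshot("scene");cv2.imwrite("pics/t1.png",a);cv2.imwrite("pics/s1.png",b)
f=lambda i,k:cv2.resize(i,None,fx=k,fy=k,interpolation=cv2.INTER_CUBIC)
A=f(a[150:290,255:355],4);B=f(b[180:290,215:315],5)[:550,:390]
h=550;o=np.zeros((560,800,3),np.uint8);o[:560,:400]=A[:560];o[:550,405:795]=B
cv2.imwrite("pics/c1.png",o)
E
```

```text
t 2.0 pos [446.4 -90.4   7.1] w 30.1 F [-0.8  0.2 -0.4] shift [ 0.0785 -0.0097  0.007 ] turn [ 0.0002 -0.0005 -0.0014]
```

View pics/c1.png

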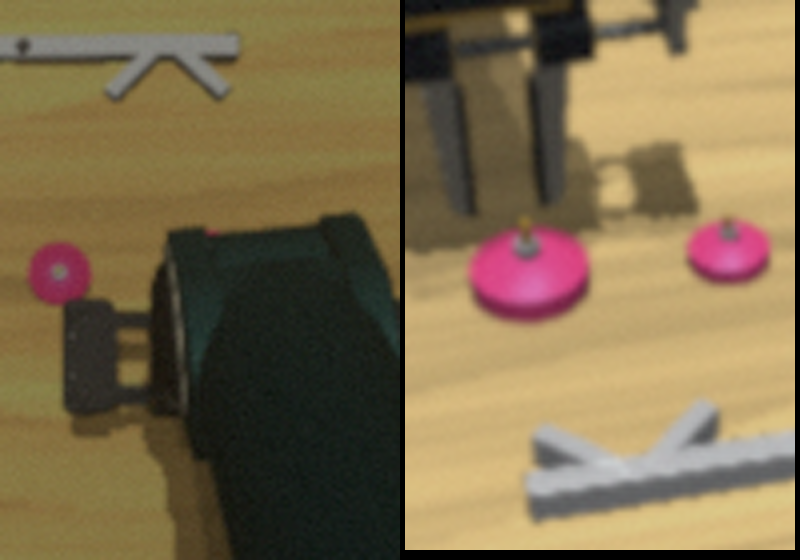

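The top view is blocked by the arm. In the scene half the fingertips are at about (464,213) and (552,204), and the yo-yo axle is at (525,222). I'll use the tips to check the scene camera's offset.

```bash
python3 - <<'E'
from h import *
cv=lambda a:(np.array(a,float)-[405,0]+.5)/5-.5+np.array([215,180])
print("tips",p2w("scene",cv([[455,214],[475,214],[540,204],[563,203]]),7).round(1).tolist())
print("axle top",p2w("scene",cv([[525,219]]),37),"rim",p2w("scene",cv([[472,278],[588,275]]),8))
print("V wing tips top", p2w("scene",cv([[540,430],[710,405]]),16), "barcorners", p2w("scene",cv([[527,474],[530,494]]),16))
E
```

```text
tips [[452.5, -117.9], [454.9, -108.5], [454.8, -76.9], [456.7, -66.0]]
axle top [[504.30392325 -88.77374241]] rim [[ 504.43385577 -115.8206209 ]
 [ 515.37601263  -63.48652611]]
V wing tips top [[ 620.85149116 -100.89125479]
 [ 623.03435463  -29.37049782]] barcorners [[ 645.12539096 -109.84175839]
 [ 656.63088611 -110.30042365]]
```

```bash
python3 - <<'E'
from h import *
for t in((462,-87.5,5),(474,-87.5,5),(562,-64.5,5)):to(t)
E
```

```text
t 2.1 pos [446.9 -90.1   7.8] w 30.0 F [0.2 0.1 0.6] shift [ 0.05   -0.0099  0.0095] turn [ 0.0003 -0.0011 -0.0013]
t 2.1 pos [446.9 -90.1   7.8] w 30.0 F [0.2 0.1 0.6] shift [ 0.09   -0.0108  0.0096] turn [ 0.0003 -0.0011 -0.0013]
t 2.1 pos [446.9 -90.1   7.8] w 30.0 F [0.2 0.1 0.6] shift [ 0.3816 -0.0941  0.0105] turn [ 0.0003 -0.0011 -0.0013]
```

arm_command --pt "0.05 -0.01 0.006 0 0 -0.001 -0.35" --pt "0.07 -0.011 0.006 0 0 -0.001 -0.35" --pt "0.09 -0.011 0.006 0 0 -0.001 -0.35" --pt "0.12 -0.019 0.006 0 0 -0.001 -0.35" --pt "0.155 -0.029 0.006 0 0 -0.001 -0.35" --pt "0.19 -0.039 0.006 0 0 -0.001 -0.35" --pt "0.225 -0.049 0.006 0 0 -0.001 -0.35" --pt "0.26 -0.059 0.006 0 0 -0.001 -0.35" --pt "0.295 -0.069 0.006 0 0 -0.001 -0.35" --pt "0.33 -0.079 0.006 0 0 -0.001 -0.35" --pt "0.355 -0.087 0.006 0 0 -0.001 -0.35" --pt "0.37 -0.092 0.006 0 0 -0.001 -0.35"

```text
time: 3.3
position: [557.9, -63.4, 4.2]
tool_rot: [[1.0, -0.018, 0.0], [-0.018, -1.0, 0.0], [0.0, -0.0, -1.0]]
ft_force: [-1.0, -0.2, 0.7]
grip_width: 29.7
grip_force: 0.3
```

```bash
python3 - <<'E'
from h import *
to((575,-64,6))
a=arm.snapshot("top");b=arm.snapshot("scene")
f=lambda i,k:cv2.resize(i,None,fx=k,fy=k,interpolation=cv2.INTER_CUBIC)
o=np.zeros((560,800,3),np.uint8);o[:,:395]=f(a[140:210,265:315],8)[:560,:395];o[:,405:797]=f(b[220:290,225:274],8)[:560,:392]
cv2.imwrite("pics/c2.png",o)
E
```

```text
t 3.3 pos [557.9 -63.4   4.2] w 29.7 F [-1.  -0.2  0.7] shift [ 0.0571  0.0008 -0.006 ] turn [-0.     -0.0001  0.0003]
```

View pics/c2.png

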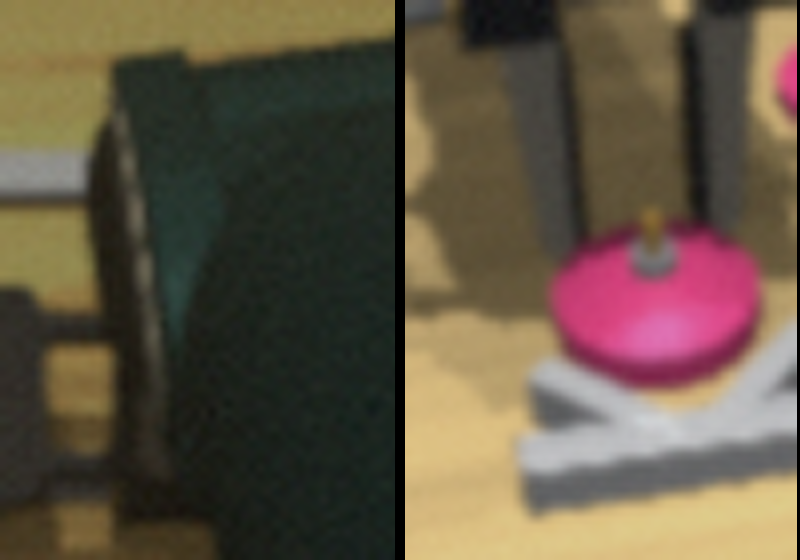

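The yo-yo sits in the finger cradle, with its axle at (655,215) in the right half, just before the wings and roughly centred. I'll continue slowly.

arm_command --pt "0.01 0 -0.002 0 0 0 -0.35" --pt "0.02 0 -0.003 0 0 0 -0.35" --pt "0.03 0 -0.003 0 0 0 -0.35" --pt "0.036 0 -0.003 0 0 0 -0.35" --pt "0.04 0 -0.003 0 0 0 -0.35" --pt "0.04 0 -0.003 0 0 0 -0.35"

```text
time: 4.0
position: [569.1, -64.2, 5.2]
tool_rot: [[1.0, -0.018, 0.0], [-0.018, -1.0, -0.0], [0.0, 0.0, -1.0]]
ft_force: [-0.5, -0.3, 0.7]
grip_width: 29.8
grip_force: 0.0
```

arm_command --pt "0.003 0 0 0 0 0 -0.35" --pt "0.006 0 0 0 0 0 -0.35" --pt "0.009 0 0 0 0 0 -0.35" --pt "0.009 0 0 0 0 0 -0.35"

```text
time: 4.4
position: [571.8, -64.1, 5.2]
tool_rot: [[1.0, -0.018, 0.0], [-0.018, -1.0, -0.0], [0.0, 0.0, -1.0]]
ft_force: [0.7, 0.7, 0.1]
grip_width: 29.8
grip_force: 0.0
```

arm_command --pt "0.003 0 0 0 0 0 -0.35" --pt "0.006 0 0 0 0 0 -0.35" --pt "0.006 0 0 0 0 0 -0.35"

```text
time: 4.7
position: [573.7, -64.1, 5.2]
tool_rot: [[1.0, -0.018, 0.0], [-0.018, -1.0, -0.0], [0.0, -0.0, -1.0]]
ft_force: [-0.7, -0.1, 0.3]
grip_width: 29.9
grip_force: 0.0
```

arm_command --pt "0.003 0 0 0 0 0 -0.35" --pt "0.005 0 0 0 0 0 -0.35" --pt "0.005 0 0 0 0 0 -0.35"

```text
time: 5.0
position: [574.8, -64.1, 5.1]
tool_rot: [[1.0, -0.018, -0.001], [-0.018, -1.0, -0.0], [-0.001, 0.0, -1.0]]
ft_force: [-1.8, -0.2, 0.9]
grip_width: 29.8
grip_force: 0.4
```

arm_command --pt "0.003 0 0 0 0 0 -0.35" --pt "0.005 0 0 0 0 0 -0.35" --pt "0.005 0 0 0 0 0 -0.35"

```text
time: 5.3
position: [575.2, -64.1, 4.9]
tool_rot: [[1.0, -0.018, -0.003], [-0.018, -1.0, -0.0], [-0.003, 0.0, -1.0]]
ft_force: [-5.3, 1.2, 2.8]
grip_width: 29.6
grip_force: 2.4
```

```bash
python3 - <<'E'
from h import *
to((575,-64,6))
b=arm.snapshot("scene");cv2.imwrite("pics/s3.png",b)
cv2.imwrite("pics/c3.png",cv2.resize(b[215:290,225:295],None,fx=8,fy=8,interpolation=cv2.INTER_CUBIC))
E
```

```text
t 5.3 pos [575.2 -64.1   4.9] w 29.6 F [-5.3  1.2  2.8] shift [-0.0008 -0.0004 -0.0037] turn [0.     0.0008 0.0002]
```

View pics/c3.png

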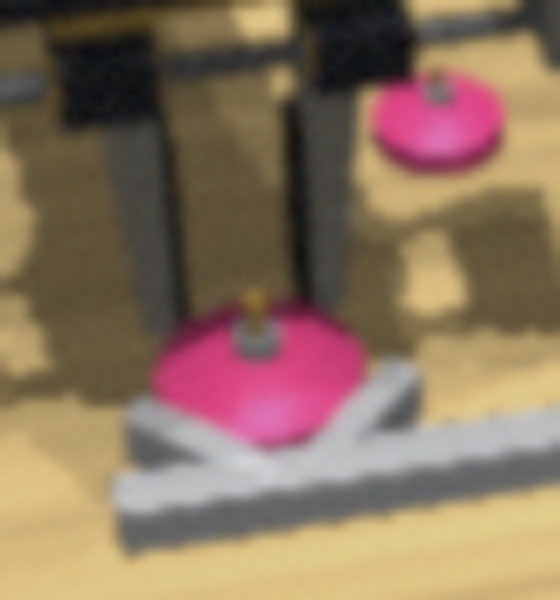

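The yo-yo rests in the V with the rim at both wings, axle at (257,300) in the crop, and the contact force is 5 N. I'll back straight off, lift, and go over to behind the blue tool.

arm_command --pt "-0.03 0 0 0 0 0 -0.35" --pt "-0.13 0 0 0 0 0 -0.35" --pt "-0.2 0 -0.08 0 0 0 -0.35" --pt "-0.25 0 -0.24 0 0 0 -0.35" --pt "-0.3 -0.1 -0.3 0 0 0 -0.35" --pt "-0.36 -0.25 -0.3 0 0 0 -0.35" --pt "-0.36 -0.4 -0.3 0 0 0 -0.35" --pt "-0.36 -0.55 -0.3 0 0 0 -0.35" --pt "-0.36 -0.63 -0.3 0 0 0 -0.35" --pt "-0.36 -0.63 -0.3 0 0 0 -0.35" --pt "-0.36 -0.63 -0.3 0 0 0 -0.35"

```text
time: 6.45
position: [472.2, 126.7, 95.3]
tool_rot: [[1.0, -0.017, 0.001], [-0.017, -1.0, -0.0], [0.001, -0.0, -1.0]]
ft_force: [-0.1, -0.6, 0.1]
grip_width: 30.0
grip_force: 0.0
```

```bash
python3 - <<'E'
from h import *
to((470,127,6))
a=arm.snapshot("top");b=arm.snapshot("scene")
f=lambda i,k:cv2.resize(i,None,fx=k,fy=k,interpolation=cv2.INTER_CUBIC)
o=np.zeros((600,800,3),np.uint8)
A=f(a[145:205,265:325],9)[:,:500];B=f(cv2.convertScaleAbs(b[205:285,300:380],alpha=1),3.6)
o[:540,:500]=A;o[:288,505:793]=B;o[295:595,505:793]=f(b[225:300,225:297],4)
cv2.imwrite("pics/c4.png",o);cv2.imwrite("pics/t4.png",a)
try: report("t",a,(302,175),(220,220))
except Exception as e:print(e)
ce,st,r=blob(b,*BLUE,(332,221));print("scene puller",p2w("scene",[ce],10))
ce,st,r=blob(b,*PINK,(257,262));print("scene yoyo",p2w("scene",[ce],8),st)
E
```

```text
t 6.45 pos [472.2 126.7  95.3] w 30.0 F [-0.1 -0.6  0.1] shift [-0.0077 -0.001   0.2976] turn [-0.     -0.0004  0.0005]
t yoyo [608.2 -65.1] [287, 167, 21, 22, 355] 0.0
t puller [506.4  88.8] [233, 217, 6, 6, 32] 90.0
  box world [[513.2, 95.3], [512.8, 83.0], [500.5, 83.2], [500.8, 95.5]]
scene puller [[511.94497741 123.65153269]]
scene yoyo [[607.43459887 -65.75085692]] [245 253  26  18 321]
```

View pics/c4.png

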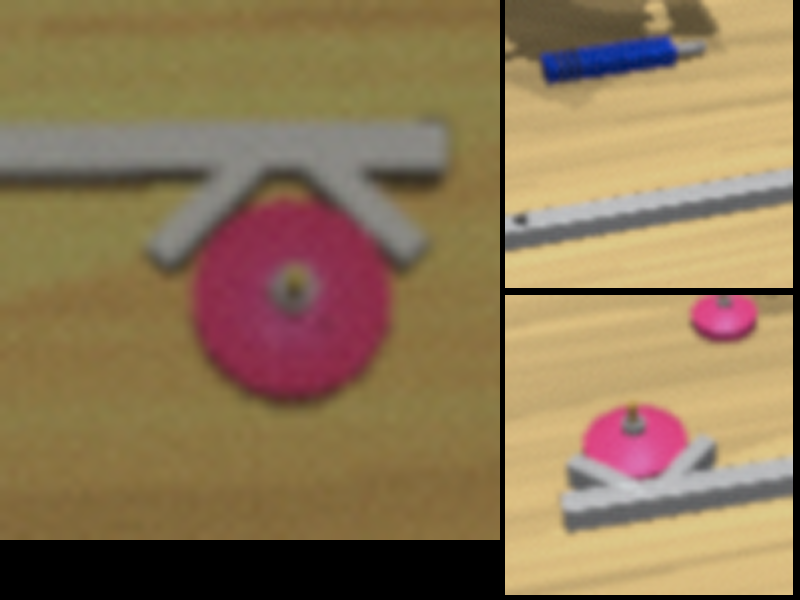

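The top crop shows the pink rim against both V faces, axle at (293,285), and the measured centre (608.2, −65.1) matches the seat estimate. The blue tool is untouched, so I'll push it next.

arm_command --pt "-0.01 0 0.15 0 0 0 -0.13" --pt "-0.01 0 0.27 0 0 0 -0.13" --pt "-0.01 0 0.297 0 0 0 -0.13" --pt "-0.01 0 0.297 0 0 0 -0.13" --pt "0.03 0 0.297 0 0 0 -0.13" --pt "0.05 0 0.297 0 0 0 -0.13" --pt "0.07 0 0.297 0 0 0 -0.13" --pt "0.1 0 0.297 0 0 0 -0.13" --pt "0.13 0 0.297 0 0 0 -0.13" --pt "0.16 0 0.297 0 0 0 -0.13" --pt "0.19 0 0.297 0 0 0 -0.13" --pt "0.22 0 0.297 0 0 0 -0.13"

```text
time: 7.75
position: [538.6, 125.5, 6.0]
tool_rot: [[1.0, -0.018, -0.0], [-0.018, -1.0, -0.0], [-0.0, 0.0, -1.0]]
ft_force: [-2.3, -0.4, 0.7]
grip_width: 40.1
grip_force: 0.5
```

```bash
python3 - <<'E'
from h import *
to((618,127,6))
b=arm.snapshot("scene")
ce,st,r=blob(b,*BLUE,(340,235));print("scene puller",p2w("scene",[ce],10),st)
E
```

```text
t 7.75 pos [538.6 125.5   6. ] w 40.1 F [-2.3 -0.4  0.7] shift [ 2.646e-01 -9.700e-03 -1.000e-04] turn [0.     0.0001 0.0002]
scene puller [[561.30451971 122.10908241]] [316 228  39  12 300]
```

arm_command --pt "0.03 0 0 0 0 0 -0.13" --pt "0.06 0 0 0 0 0 -0.13" --pt "0.09 0 0 0 0 0 -0.13" --pt "0.12 0 0 0 0 0 -0.13" --pt "0.15 0 0 0 0 0 -0.13" --pt "0.18 0 0 0 0 0 -0.13" --pt "0.2 0 0 0 0 0 -0.13" --pt "0.22 0 0 0 0 0 -0.13" --pt "0.23 0 0 0 0 0 -0.13" --pt "0.24 0 0 0 0 0 -0.13" --pt "0.245 0 0 0 0 0 -0.13" --pt "0.25 0 0 0 0 0 -0.13"

```text
time: 9.0
position: [612.8, 124.2, 6.0]
tool_rot: [[1.0, -0.018, -0.0], [-0.018, -1.0, -0.0], [-0.0, 0.0, -1.0]]
ft_force: [-0.1, 0.2, -0.2]
grip_width: 39.7
grip_force: 0.3
```

arm_command --pt "0.004 0 0 0 0 0 -0.13" --pt "0.008 0 0 0 0 0 -0.13" --pt "0.008 0 0 0 0 0 -0.13"

```text
time: 9.3
position: [615.5, 124.2, 6.1]
tool_rot: [[1.0, -0.018, 0.0], [-0.018, -1.0, 0.0], [0.0, -0.0, -1.0]]
ft_force: [-0.0, -0.4, 0.5]
grip_width: 39.5
grip_force: 0.0
```

arm_command --pt "0.003 0 0 0 0 0 -0.13" --pt "0.006 0 0 0 0 0 -0.13" --pt "0.006 0 0 0 0 0 -0.13"

```text
time: 9.6
position: [617.2, 124.1, 6.1]
tool_rot: [[1.0, -0.018, 0.0], [-0.018, -1.0, 0.0], [0.0, -0.0, -1.0]]
ft_force: [-0.4, -0.2, 1.0]
grip_width: 39.7
grip_force: 0.1
```

arm_command --pt "0.003 0 0 0 0 0 -0.13" --pt "0.005 0 0 0 0 0 -0.13" --pt "0.005 0 0 0 0 0 -0.13"

```text
time: 9.9
position: [618.5, 124.1, 6.1]
tool_rot: [[1.0, -0.018, -0.0], [-0.018, -1.0, -0.0], [-0.0, 0.0, -1.0]]
ft_force: [-1.0, -0.6, 0.8]
grip_width: 40.0
grip_force: 0.4
```

arm_command --pt "0.003 0 0 0 0 0 -0.13" --pt "0.005 0 0 0 0 0 -0.13" --pt "0.005 0 0 0 0 0 -0.13"

```text
time: 10.2
position: [618.6, 124.1, 5.9]
tool_rot: [[1.0, -0.018, -0.003], [-0.018, -1.0, -0.001], [-0.003, 0.001, -1.0]]
ft_force: [-5.0, 0.2, 3.8]
grip_width: 39.6
grip_force: 2.7
```

Firm contact at the rail, 5 N at the expected position. I'll push a little more so the tool lies flat, then back off and lift.

arm_command --pt "0.004 0 0 0 0 0 -0.13" --pt "0.004 0 0 0 0 0 -0.13" --pt "-0.02 0 0 0 0 0 -0.13" --pt "-0.12 0 0 0 0 0 -0.13" --pt "-0.2 0 -0.1 0 0 0 -0.13" --pt "-0.3 0 -0.25 0 0 0 -0.13" --pt "-0.45 0 -0.4 0 0 0 -0.13" --pt "-0.55 0 -0.5 0 0 0 -0.13" --pt "-0.6 0 -0.5 0 0 0 -0.13" --pt "-0.6 0 -0.5 0 0 0 -0.13" --pt "-0.6 0 -0.5 0 0 0 -0.13"

```text
time: 11.3
position: [441.2, 127.2, 156.5]
tool_rot: [[1.0, -0.018, 0.003], [-0.018, -1.0, 0.0], [0.003, -0.0, -1.0]]
ft_force: [-0.1, 0.4, -0.2]
grip_width: 39.5
grip_force: 0.0
```

```bash
python3 - <<'E'
from h import *
to((440,124,150))
a=arm.snapshot("top");b=arm.snapshot("scene")
f=lambda i,k:cv2.resize(i,None,fx=k,fy=k,interpolation=cv2.INTER_CUBIC)
o=np.zeros((600,800,3),np.uint8);o[:250]=f(a[145:195,165:325],5);o[255:595,:]=f(b[210:295,220:420],4)
cv2.imwrite("pics/c5.png",o)
report("t",a,(298,178),(220,168))
E
```

```text
t 11.3 pos [441.2 127.2 156.5] w 39.5 F [-0.1  0.4 -0.2] shift [-0.0038  0.0107  0.0216] turn [-0.0001 -0.0009  0.0001]
t yoyo [608.4 -65.1] [287, 167, 21, 22, 357] 90.0
t puller [637.7 135.2] [204, 165, 26, 7, 180] 90.0
  box world [[646.3, 166.5], [644.5, 103.7], [629.2, 103.9], [630.9, 166.6]]
```

View pics/c5.png

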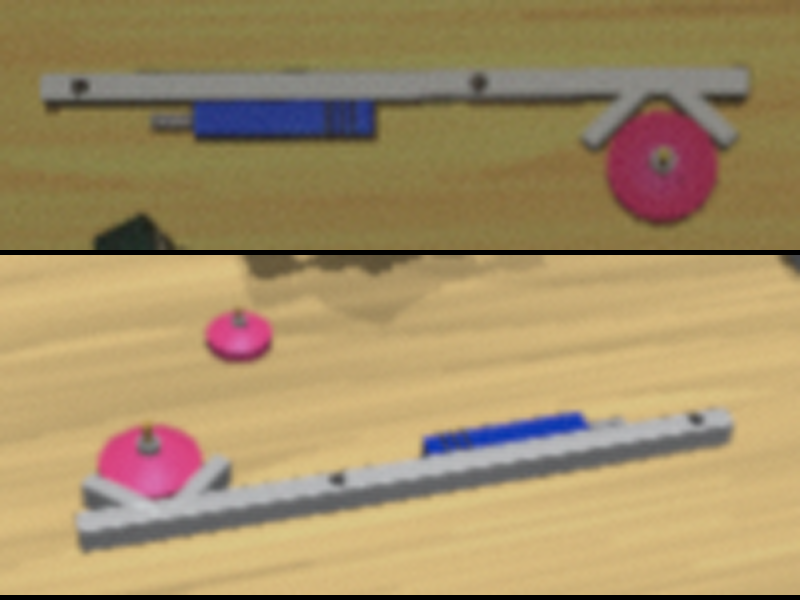

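The blue tool (x 193–375, y 100–137 in the upper crop) lies flat along the rail with no gap. The yo-yo, axle at (662,158), is seated in the V, and the arm is clear of everything. I'm handing it in.

```bash
python3 -c "
from plant import arm
print(arm.sign_off())"
```

```text
the job is handed in; nothing more can be done
None
```

I handed the job in at about 11.4 s: the yo-yo half is seated against both faces of the V, the blue tool lies flat against the rail, nothing else was touched, and the arm is clear; the sign-off gave no verdict.

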